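# File the red spice tin into the packed barbecue rack

### The arm

A 6-joint arm with a two-finger parallel gripper is mounted at the origin on the work surface. World frame = base frame: x ahead of the robot, y to its left, z up, the work surface at z = 0. Lengths are in m, angles in rad, forces in N, time in s.
With the tool pointing down it reaches from about 0.275 to 0.975 m from the base axis. Payload 8.4 kg.
Tool frame: the origin (TCP) lies at the very end of the fingers, on their centre line; the grasp point (between the pads) lies 19 mm behind it; z points along the fingers, y is the direction in which the jaws open and shut (so a half turn about z gives the same grasp; the last joint's range is limited). The gripper opens to 92 mm and grips with 3 to 60 N. Pads are 20 mm wide; open, the fingers measure 128 mm over their backs; the gripper's body (75 mm by 189 mm) begins 69 mm behind the grasp point.
Start: joints at [1.255, 0.353, 1.633, -0, 1.155, -0.002], TCP at [0.193, 0.594, 0.215] pointing down, gripper open.
Joint ranges: [-2.63, 2.63], [-0.92, 2.1], [0.06, 2.66], [-1.3, 4.44], [0, 2.69], [-3.02, 3.02]. Speed limits (rad/s): [2.22, 2.22, 2.79, 3.14, 3.14, 3.14].

### API

Orientations are given as a unit quaternion [w, x, y, z].
In Python, from rig import read_state, eyes, hand_in, spotter gives the robot as it stands.
- The arm moves only by the tool play_rows, never from a script. Its arguments are lists of equal length, an entry for each row: "grip": the opening, from 0 (shut) to 1 (fully open); "dp": the shift along the tool's x, y, z normalised to -1 to 1, where 1 is 0.2 m, a list of three; "rot": the turn, a rotation vector about the tool's x, y, z normalised to -1 to 1, where 1 is 90 degrees, a list of three. A call has 1 to 20 rows; each row is the pose to reach, as a shift and turn from the pose commanded when the call began, along the tool's axes at that moment; what a row does not reach only later rows make up. A row lasts 1/12 s, in which the tool goes at most 41.7 mm and 7.16 degrees, less where a joint would pass 70% of its speed; a pose out of reach is approached as far as the arm can. A call with a number of a shift or a turn outside -1 to 1 is refused whole. A call with a gripper value outside its range is refused whole. The fingers move at their own pace and stop on an object; "force" is the grip in N (left out, the last holds). Time passes only in rows, so rows that repeat a pose let the fingers close. It gives the time, the measured TCP pose, the force and the opening at its end, in the units of the state.
- read_state(): the state, without advancing time (a new reading comes with each control period).
- eyes.capture(name): name is "scene" or "top"; returns a dict with "frame" (384x512x3 uint8, red, green, blue), "fx", "fy", "cx", "cy" (pixels), "cam_to_world" (4x4, takes a point from camera to world coordinates). Camera axes: x right, y down, z forward; pixel columns grow to the right and rows downward; lengths in m; the calibration is good to about 2 mm. A picture is of the moment at which its call begins. There is no depth.
- hand_in(): hands the job in, once; it reports no verdict.
Trained networks look in a picture, given as the dict that the camera call returned (one of the last four; its "shot" number tells which), for a name from the list of things; names that differ only in an ending like _2 or _b are one class to them, and where a whole thing is asked for, a point or a joint stands for the part that bears it (a point fixed in the world has none). Each returns a list of dicts, best first, with "score" (0 to 1); they miss things now and then, are a little off and sometimes report something else, mostly with a low value. They report only what shows in the picture. A call takes as long as a camera call. They do not tell look-alikes from the thing itself.
- spotter.look_for(picture, query): "position" ([x, y, z] in m, in world coordinates, good to about 4 mm: the middle of the surface that is visible of it).
- spotter.pinpoint(picture, query): "position" ([x, y, z] in m, in world coordinates, good to about 4 mm: a listed point, or the origin of a listed thing).
The state is a dict: "t": time; "qpos": joint angles; "qvel": joint speeds; "joint_efforts": joint torques, N m; "ee_pos": TCP position; "ee_rot": TCP orientation; "ft_force": force on the tool from outside, world axes, zero at the start; "wrist_torque": the same for the moment, N m; "opening": finger opening in m.
Only numpy, scipy, OpenCV 4.12 (cv2) and the standard library are available. Lean on these libraries where they do the work, as an engineer would, in place of code of your own. Each camera call takes 0.05 s, during which the arm holds its last target. There are 200 camera calls.

### The job

Put the red spice tin back in the sloping rack, right next to the blue tin on the side towards the rack's white end, turned the same way as the others (or half a turn from it). The row is packed, so make room by sliding the tins in it apart without taking any of them out; lower the red tin in gently rather than dropping it, leave all five standing flat and in line, and do not disturb the grinder, ramekin or timer.

Things in the scene. Friction and masses are not known exactly. Their poses are not given: they have to be found in the camera images.
- cradle: Open waxed-smooth wooden trough (friction 0.2) of the fixed rack, tipped 30 deg so tin lids lean to the robot. Origin: centre of inside floor, 45 mm above the ledge. x: front to back (away from robot, rising); y: along the row to the WHITE end (other end dark wood); z: square to the floor, outwards. Inside 216 (y) x 56 mm (x). Front rail 40, back 32, ends 50 mm high, 8 mm thick.
- red_mid (a point): Loose rectangular aluminium tin, red lid and red band: 50 mm deep (x), 40 wide (y), 110 tall (z, lid up), straight-sided, about 0.2 kg. Point: its centre. Starts upright on the ledge at any yaw among the bystanders.
- blue_mid (a point): Loose rectangular aluminium tin, blue lid and blue band: 50 mm deep (x), 40 wide (y), 110 tall (z, lid up), straight-sided, about 0.2 kg. Point: its centre. Stands in the trough, in any order in the row, axes parallel to the trough's, gaps beside it under 26 mm; rests on the floor and against the front rail by its weight, free to slide along the row.
- green_mid (a point): Loose rectangular aluminium tin, green lid and green band: 50 mm deep (x), 40 wide (y), 110 tall (z, lid up), straight-sided, about 0.2 kg. Point: its centre. Stands in the trough, in any order in the row, axes parallel to the trough's, gaps beside it under 26 mm; rests on the floor and against the front rail by its weight, free to slide along the row.
- yellow_mid (a point): Loose rectangular aluminium tin, yellow lid and yellow band: 50 mm deep (x), 40 wide (y), 110 tall (z, lid up), straight-sided, about 0.2 kg. Point: its centre. Stands in the trough, in any order in the row, axes parallel to the trough's, gaps beside it under 26 mm; rests on the floor and against the front rail by its weight, free to slide along the row.
- black_mid (a point): Loose rectangular aluminium tin, black lid and black band: 50 mm deep (x), 40 wide (y), 110 tall (z, lid up), straight-sided, about 0.2 kg. Point: its centre. Stands in the trough, in any order in the row, axes parallel to the trough's, gaps beside it under 26 mm; rests on the floor and against the front rail by its weight, free to slide along the row.
- grinder: Bystander: loose stainless pepper grinder, round, 52 mm diameter, 140 mm tall, standing on the ledge; origin at the centre of its underside.
- ramekin: Bystander: loose white ceramic ramekin, 84 mm across the rim, 45 mm tall; origin at the centre of its underside.
- timer: Bystander: loose blue plastic push-button timer, 70 x 60 x 38 mm; origin at the centre of its underside.
There are look-alikes about, which are no part of the job. Leave any orange or pink look-alike of the part that bears blue_mid alone.

How it is judged:
At the end, for the whole second after the job is handed in: Red stands next to blue on the white-end side (centres 34-66 mm apart), released, at rest. All five tins: centre 48-61 mm above the trough floor, within 9 mm of its centre line and 93 mm of its middle, square to the floor within 0.1 rad, faces parallel to it within 0.15 rad (z of blue_mid in the frame of cradle between 0.048 and 0.061 m and x of blue_mid in the frame of cradle between -0.009 and 0.009 m and y of blue_mid in the frame of cradle between -0.093 and 0.093 m and angle between the z axis of each of blue_mid, green_mid, yellow_mid, black_mid, red_mid and the z axis of cradle, either way round below 0.1 rad and angle between the x axis of each of blue_mid, green_mid, yellow_mid, black_mid, red_mid and the x axis of cradle, either way round below 0.15 rad and z of green_mid in the frame of cradle between 0.048 and 0.061 m and x of green_mid in the frame of cradle between -0.009 and 0.009 m and y of green_mid in the frame of cradle between -0.093 and 0.093 m and z of yellow_mid in the frame of cradle between 0.048 and 0.061 m and x of yellow_mid in the frame of cradle between -0.009 and 0.009 m and y of yellow_mid in the frame of cradle between -0.093 and 0.093 m and z of black_mid in the frame of cradle between 0.048 and 0.061 m and x of black_mid in the frame of cradle between -0.009 and 0.009 m and y of black_mid in the frame of cradle between -0.093 and 0.093 m and z of red_mid in the frame of cradle between 0.048 and 0.061 m and x of red_mid in the frame of cradle between -0.009 and 0.009 m and y of red_mid in the frame of cradle between -0.093 and 0.093 m and y of red_mid in the frame of blue_mid between 0.034 and 0.066 m and linear speed of red below 0.02 m/s); the robot touches nothing.
It fails at once if a tin of the row is taken up out of it (more than 25 mm) (z of any of blue_mid, green_mid, yellow_mid, black_mid in the frame of cradle above 0.08 m).
It fails at once if the grinder, ramekin or timer is moved more than 25 mm or tipped (distance of any of grinder, ramekin, timer from where it was at the start of the episode above 0.025 m or angle between any of grinder, ramekin, timer's own z axis and vertical above 0.3 rad).
It fails at once if the red tin is dropped into the trough (faster than 0.5 m/s between its walls) (x of red_mid in the frame of cradle between -0.03 and 0.03 m and y of red_mid in the frame of cradle between -0.11 and 0.11 m and z of red_mid in the frame of cradle below 0.1 m and linear speed of red above 0.5 m/s).
It also fails if it takes over 58 s, if anything falls off the work surface, if the arm or the gripper's body presses on something with over 40 N, if the wrist force passes 120 N, or if a joint passes its speed limit or range.

## Working session

There is one attempt and no reset: what is moved stays moved. The work goes in short steps, Python scripts to look and compute and a tool call to move; the robot and the scene stay as the last step left them, time stands still between calls to the robot, and variables do not carry over. Pictures are saved under pics/ and viewed, about 8 in all and at most 12, crops included, and the job is handed in when it is done.

Besides the shell and the picture viewer there is one more tool, called after "Request:" in YAML: its name, and indented under it one key for each argument. play_rows: Moves the arm, as the interface text tells. Scaled input: -1 to 1 covers 0.2 m each way for a shift and 90 degrees each way for a turn. Its arguments: {"type":"object","properties":{"grip":{"type":"array"},"dp":{"type":"array"},"rot":{"type":"array"},"force":{"type":"number"}},"required":["grip","dp","rot"]}

```bash
ls; mkdir -p pics; python3 - <<'E'
from rig import *
import cv2
s=read_state();print({k:(v if not hasattr(v,'round') else v) for k,v in s.items()})
for n in ["scene","top"]:
    p=eyes.capture(n);cv2.imwrite(f"pics/{n}0.png",cv2.resize(p["frame"][:,:,::-1],(800,600)))
    print(n,p["fx"],p["cx"],p["cy"],p["cam_to_world"])
    for q in ["cradle","red_mid","blue_mid","green_mid","yellow_mid","black_mid","grinder","ramekin","timer"]:
        print(q,[(round(d["score"],2),[round(float(x),3) for x in d["position"]]) for d in spotter.pinpoint(p,q)])
E
```

```text
pics
{'t': 0.0, 'qpos': array([ 1.25460249e+00,  3.53647450e-01,  1.63412469e+00, -8.25741918e-06,
        1.15523392e+00, -2.41945948e-03]), 'qvel': array([-0.00121578, -0.00055082,  0.00172688,  0.00054811, -0.00012365,
       -0.00075917]), 'joint_efforts': array([-1.47122046e-03, -5.93812287e+01, -3.34224200e+01,  6.96163788e-02,
        2.33288918e-02, -1.71995944e-04]), 'ee_pos': array([0.19276371, 0.59399934, 0.21386819]), 'ee_rot': array([-1.08379240e-04,  1.56242702e-01,  9.87718441e-01, -6.98357537e-04]), 'ft_force': array([-0.01161978, -0.77961938, -0.18189581]), 'wrist_torque': array([-0.04089372,  0.00067417, -0.01330501]), 'opening': 0.09193082228532388}
scene 452.1772331173827 256.23228228275354 190.60715501667335 [[-0.3308259   0.67429832 -0.66020906  1.19988133]
 [ 0.94359892  0.24617795 -0.22139895  0.30152101]
 [ 0.01323997 -0.69621706 -0.71770921  0.80199033]
 [ 0.          0.          0.          1.        ]]
cradle [(0.62, [0.549, -0.135, 0.048])]
red_mid []
blue_mid [(0.83, [0.726, -0.069, 0.024]), (0.61, [0.503, -0.071, 0.092]), (0.58, [0.368, -0.166, 0.02])]

[... 333 characters left out ...]
.99972624 -0.01637676 -0.0167104   0.06594264]
 [ 0.01904022 -0.15436277 -0.98783076  1.1194063 ]
 [ 0.          0.          0.          1.        ]]
cradle [(0.57, [0.55, -0.136, 0.042])]
red_mid [(0.8, [0.422, 0.336, 0.059]), (0.52, [0.517, -0.12, 0.087])]
blue_mid [(0.87, [0.506, -0.074, 0.092]), (0.7, [0.72, -0.064, 0.016]), (0.69, [0.368, -0.162, 0.017]), (0.61, [0.392, 0.029, 0.021])]
green_mid [(0.98, [0.533, -0.22, 0.09])]
yellow_mid [(0.95, [0.514, -0.12, 0.085]), (0.45, [0.547, -0.136, 0.038])]
black_mid [(0.81, [0.528, -0.166, 0.094])]
grinder [(0.78, [0.574, 0.202, 0.001])]
ramekin [(0.93, [0.432, 0.193, 0.002]), (0.72, [0.55, -0.137, 0.041])]
timer [(0.9, [0.564, 0.35, -0.001])]
```

View pics/scene0.png

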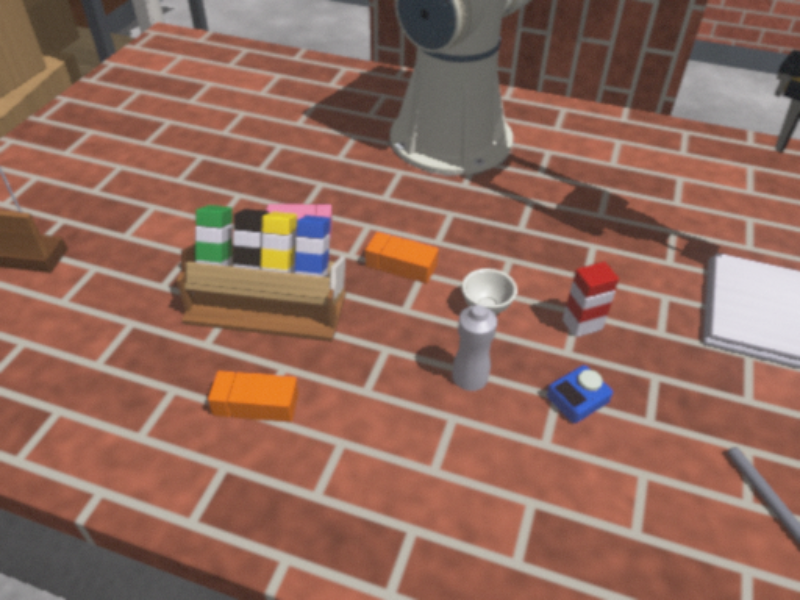

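View pics/top0.png

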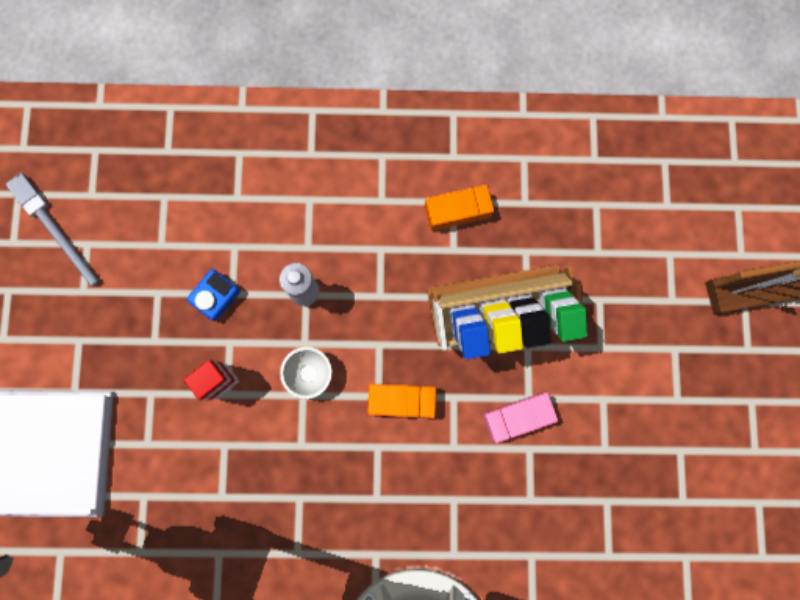

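Candidates for "blue": blue-lid tin in the rack (top 470,333; scene 312,243). Look-alikes are orange (top 460,207 and 402,401) and pink (top 522,418), and the blue timer (top 212,294). I choose the blue-lidded one in the rack. For red there is only the red-banded tin (top 207,380; scene 590,298). Blue is the tin at the white end, so red goes between blue and the white end wall. Now one close crop.

```bash
python3 - <<'E'
from rig import *
import cv2,numpy as np,pickle
T=eyes.capture("top");S=eyes.capture("scene")
pickle.dump((T,S),open("p0.pkl","wb"))
def c(p,x,y,w,h,k): return cv2.resize(p["frame"][y:y+h,x:x+w,::-1],None,fx=k,fy=k,interpolation=cv2.INTER_CUBIC)
a=np.hstack([c(T,270,165,120,75,4),c(T,108,215,50,50,6)])
b=np.hstack([c(S,108,125,120,75,4),c(S,352,165,50,50,6)])
o=np.vstack([a,b]);print(o.shape);cv2.imwrite("pics/c1.png",o)
E
```

```text
(600, 780, 3)
```

View pics/c1.png

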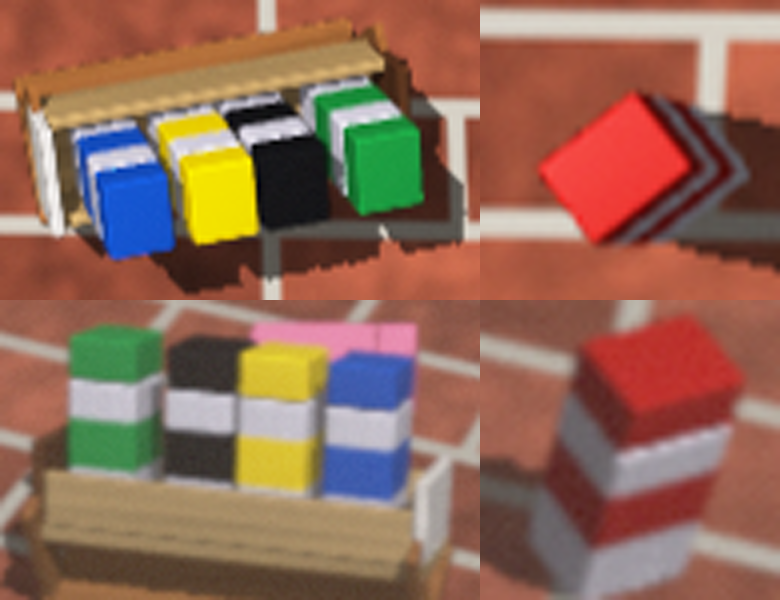

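```bash
cat > h.py <<'E'
import numpy as np
from scipy.spatial.transform import Rotation as R
def proj(p,X):
    M=np.linalg.inv(p["cam_to_world"]);c=np.atleast_2d(X)@M[:3,:3].T+M[:3,3]
    return c[:,:2]/c[:,2:]*[p["fx"],p["fy"]]+[p["cx"],p["cy"]]
def crad(a): return (R.from_euler('z',a)*R.from_euler('y',-np.pi/6)).as_matrix()
E
python3 - <<'E'
from h import *
import pickle
from scipy.optimize import least_squares
T,S=pickle.load(open("p0.pkl","rb"))
t4=lambda P:np.array(P,float)/4+[270,165]
s4=lambda P:(np.array(P,float)-[0,300])/4+[108,125]
tp=t4([(108,258),(173,248),(197,245),(255,235),(275,230),(327,218),(363,213),(422,203)])
sp=s4([(411,355),(332,353),(327,348),(245,346),(250,340),(172,338),(160,328),(72,330)]) # white-side (y+) right
# order: blue,yellow,black,green ; y+ first
wt=t4([(45,112),(62,232)])
def f(v):
    x,y,a=v[:3];yi=v[3:7];M=crad(a);o=np.array([x,y,.045])
    L=np.array([[-.028,q+s*.02,.11] for q in yi for s in(1,-1)])@M.T+o
    W=np.array([[v[7],.108,.05],[v[8],.108,.05]])@M.T+o
    return np.concatenate([(proj(T,L)-tp).ravel(),(proj(S,L)-sp).ravel(),(proj(T,W)-wt).ravel(),[(x-.55)*100,(y+.1355)*100]])
r=least_squares(f,[.55,-.1355,.19,.06,.015,-.03,-.08,.03,-.03],loss='soft_l1')
print(r.x.round(4),r.fun.round(1))
rt=(np.array([(540,172),(637,93),(690,165),(598,243)],float)-[480,0])/6+[108,215]
rs=(np.array([(632,415),(742,378),(700,318),(580,352)],float)-[480,300])/6+[352,165]
def g(v,o):
    L=np.array([[-.025,.02],[.025,.02],[.025,-.02],[-.025,-.02]])@R.from_euler('z',v[2]).as_matrix()[:2,:2].T+v[:2]
    L=np.c_[L,np.full(4,.11)]
    return np.concatenate([(proj(T,L)-rt).ravel(),(proj(S,np.roll(L,o,0))-rs).ravel()])
for a0 in (-.6,.9):
  for o in range(4):
    q=least_squares(g,[.42,.336,a0],args=(o,),loss='soft_l1');print(o,q.cost.round(1),q.x.round(4),q.fun.round(1) if q.cost<40 else '')
E
```

```text
[ 0.55   -0.133   0.1973  0.0687  0.0172 -0.0296 -0.0842  0.0462 -0.0357] [ 0.7 -0.   1.  -0.6 -0.3 -0.7  1.7 -1.3 -0.6 -0.6  2.8 -0.6 -0.2 -0.5
  1.3 -1.   0.5 -0.   3.5 -1.2 -0.  -0.4  3.9 -1.6 -0.2 -0.4  2.9 -1.6
 -0.1  0.3  5.6 -1.8  0.1 -0.  -0.1  0.   0.   0.2]
0 93.9 [ 0.418   0.3329 -0.8596] 
1 55.1 [ 0.419   0.3336 -0.82  ] 
2 72.8 [ 0.418   0.3329 -0.8965] 
3 68.4 [ 0.419   0.3342 -0.8521] 
0 93.9 [ 0.418   0.3329 -0.8596] 
1 55.1 [ 0.419   0.3336 -0.82  ] 
2 72.8 [ 0.418   0.3329 -0.8965] 
3 68.4 [ 0.419   0.3342 -0.852 ]
```

```bash
python3 - <<'E'
from h import *
import pickle
from scipy.optimize import least_squares
T,S=pickle.load(open("p0.pkl","rb"))
rt=(np.array([(540,172),(637,93),(690,165),(598,243)],float)-[480,0])/6+[108,215]
rs=(np.array([(742,378),(632,415),(580,352),(700,318)],float)-[480,300])/6+[352,165]
def g(v):
    L=np.array([[-.025,.02],[.025,.02],[.025,-.02],[-.025,-.02]])@R.from_euler('z',v[2]).as_matrix()[:2,:2].T+v[:2]
    L=np.c_[L,np.full(4,.11)]
    return np.concatenate([(proj(T,L)-rt).ravel(),(proj(S,L)-rs).ravel()])
q=least_squares(g,[.42,.336,-.8],loss='soft_l1');print(q.cost.round(1),q.x.round(4),q.fun.round(1))
E
```

```text
8.2 [ 0.4199  0.3346 -0.8786] [-1.4 -1.4 -0.5 -1.5  0.7 -0.3 -1.1  0.1  1.3 -0.3 -0.1 -1.1 -0.8 -2.5
 -1.4 -1.9]
```

```bash
cat >> h.py <<'E'
O=np.array([.55,-.1345,.045]);A=.197
M=crad(A); RT=np.c_[M[:,1],M[:,0],-M[:,2]]
def cw(p): return O+M@np.array(p)
def down(yaw): # tool pointing down, tool y at given yaw
    y=np.array([np.cos(yaw),np.sin(yaw),0]);z=np.array([0,0,-1.]);return np.c_[np.cross(y,z),y,z]
def rel(s,p,Rt,p0=None,R0=None):
    q=s["ee_rot"];R0=R.from_quat([q[1],q[2],q[3],q[0]]).as_matrix() if R0 is None else R0
    p0=s["ee_pos"] if p0 is None else p0
    d=R0.T@(np.array(p)-p0)/.2;r=R.from_matrix(R0.T@Rt).as_rotvec()/(np.pi/2)
    print("dp",d.round(3),"rot",r.round(3),"rows>=",round(max(np.linalg.norm(d)*.2/.0417,np.linalg.norm(r)*90/7.16),1))
def where(s):
    q=s["ee_rot"];R0=R.from_quat([q[1],q[2],q[3],q[0]]).as_matrix()
    print("t",round(s["t"],2),"cradle xyz mm",(M.T@(s["ee_pos"]-O)*1000).round(1),"err deg",np.degrees(R.from_matrix(RT.T@R0).as_rotvec()).round(1),"open",round(s["opening"]*1000,1),"F",s["ft_force"].round(1))
E
python3 - <<'E'
from h import *
from rig import read_state
s=read_state()
rel(s,[.40,.20,.28],down(.5))
rel(s,cw([-.003,.0687,.17]),RT)
rel(s,cw([-.003,.0687,.17]),RT,np.array([.40,.20,.28]),down(.5))
print(cw([-.003,.0687,.17]))
E
```

```text
dp [-1.594 -1.556 -0.327] rot [-0.     0.     0.482] rows>= 10.8
dp [-2.273 -2.83   0.119] rot [-0.301 -0.176  0.659] rows>= 17.4
dp [-1.369 -0.459  0.446] rot [-0.331 -0.05   0.188] rows>= 7.2
[ 0.4506497  -0.0842742   0.19072432]
```

Request:
play_rows:
  grip: [1, 1, 1, 1, 1, 1, 1, 1, 1]
  dp:
    - [-1, -1, -0.3]
    - [-1, -1, -0.3]
    - [-1, -1, -0.3]
    - [-1, -1, -0.3]
    - [-1, -1, -0.3]
    - [-1, -1, -0.3]
    - [-1, -1, -0.3]
    - [-1, -1, -0.3]
    - [-1, -1, -0.3]
  rot:
    - [0, 0, 0.45]
    - [0, 0, 0.45]
    - [0, 0, 0.45]
    - [0, 0, 0.45]
    - [0, 0, 0.45]
    - [0, 0, 0.45]
    - [0, 0, 0.45]
    - [0, 0, 0.45]
    - [0, 0, 0.45]

```text
t: 1.85
ee_pos: [0.3224, 0.3414, 0.2754]
ee_rot: [0.0, 0.49, 0.872, 0.001]
ft_force: [0.4, 0.6, -0.0]
opening: 0.0919
```

```bash
cat > r.py <<'E'
from h import *
from rig import read_state
import sys
s=read_state();where(s);print(s["qpos"].round(2))
for a in sys.argv[1:]: rel(s,cw(eval(a)),RT)
E
python3 r.py [-.003,.0687,.17]
```

```text
t 1.85 cradle xyz mm [  2.6 511.3 264.5] err deg [ 29.6   5.3 -19.6] open 91.9 F [ 0.4  0.6 -0. ]
[0.81 0.05 1.88 0.   1.21 0.26]
dp [-2.152 -0.56   0.421] rot [-0.329 -0.059  0.217] rows>= 10.9
```

Request:
play_rows:
  grip: [1, 1, 1, 1, 1, 1]
  dp:
    - [-1, -0.26, 0]
    - [-1, -0.26, 0]
    - [-1, -0.26, 0]
    - [-1, -0.26, 0]
    - [-1, -0.26, 0]
    - [-1, -0.26, 0]
  rot:
    - [-0.3, -0.06, 0.2]
    - [-0.3, -0.06, 0.2]
    - [-0.3, -0.06, 0.2]
    - [-0.3, -0.06, 0.2]
    - [-0.3, -0.06, 0.2]
    - [-0.3, -0.06, 0.2]

```text
t: 2.35
ee_pos: [0.3801, 0.1397, 0.2727]
ee_rot: [0.156, 0.606, 0.759, 0.18]
ft_force: [-0.4, -1.0, -1.2]
opening: 0.0921
```

```bash
python3 r.py [-.003,.0687,.17]
```

```text
t 2.35 cradle xyz mm [ 16.  302.1 253.7] err deg [ 2.5 -0.3 -1.6] open 92.1 F [-0.4 -1.  -1.2]
[ 0.46 -0.35  2.3  -0.19  0.74  0.35]
dp [-1.162 -0.11   0.429] rot [-0.028  0.003  0.018] rows>= 6.0
```

Request:
play_rows:
  grip: [1, 1, 1, 1, 1, 1, 1]
  dp:
    - [-1, -0.1, 0.3]
    - [-1, -0.1, 0.3]
    - [-1, -0.1, 0.3]
    - [-1, -0.1, 0.3]
    - [-1, -0.1, 0.3]
    - [-1, -0.1, 0.3]
    - [-1, -0.1, 0.3]
  rot:
    - [-0.028, 0.003, 0.018]
    - [-0.028, 0.003, 0.018]
    - [-0.028, 0.003, 0.018]
    - [-0.028, 0.003, 0.018]
    - [-0.028, 0.003, 0.018]
    - [-0.028, 0.003, 0.018]
    - [-0.028, 0.003, 0.018]

```text
t: 2.93
ee_pos: [0.4373, -0.0495, 0.2155]
ee_rot: [0.163, 0.61, 0.749, 0.201]
ft_force: [0.9, 0.9, 0.0]
opening: 0.0921
```

```bash
python3 r.py [-.003,.0687,.14]  [-.003,.0687,.062]
```

```text
t 2.93 cradle xyz mm [  4.  105.4 194.6] err deg [-0.   0.3 -0.3] open 92.1 F [0.9 0.9 0. ]
[-0.32 -0.18  2.35  0.49  0.57 -0.89]
dp [-0.185 -0.036  0.272] rot [ 0.    -0.003  0.004] rows>= 1.6
dp [-0.187 -0.036  0.662] rot [ 0.    -0.003  0.004] rows>= 3.3
```

Request:
play_rows:
  grip: [1, 1, 1, 1, 1, 1, 1, 1, 1]
  dp:
    - [-0.187, -0.036, 0.1]
    - [-0.187, -0.036, 0.2]
    - [-0.187, -0.036, 0.3]
    - [-0.187, -0.036, 0.4]
    - [-0.187, -0.036, 0.5]
    - [-0.187, -0.036, 0.6]
    - [-0.187, -0.036, 0.66]
    - [-0.187, -0.036, 0.66]
    - [-0.187, -0.036, 0.66]
  rot:
    - [0, -0.003, 0.004]
    - [0, -0.003, 0.004]
    - [0, -0.003, 0.004]
    - [0, -0.003, 0.004]
    - [0, -0.003, 0.004]
    - [0, -0.003, 0.004]
    - [0, -0.003, 0.004]
    - [0, -0.003, 0.004]
    - [0, -0.003, 0.004]

```text
t: 3.68
ee_pos: [0.5023, -0.0721, 0.0966]
ee_rot: [0.163, 0.613, 0.747, 0.199]
ft_force: [0.3, -0.5, 1.1]
opening: 0.0919
```

```bash
python3 r.py [-.003,.0687,.062]; python3 - <<'E'
from rig import *
import cv2,numpy as np
T=eyes.capture("top");S=eyes.capture("scene")
def c(p,x,y,w,h,k): return cv2.resize(p["frame"][y:y+h,x:x+w,::-1],None,fx=k,fy=k,interpolation=cv2.INTER_CUBIC)
cv2.imwrite("pics/c2.png",np.hstack([c(T,255,150,130,130,3),c(S,95,70,130,130,3)]))
E
```

```text
t 3.68 cradle xyz mm [-4.1 70.5 62. ] err deg [0.2 0.1 0. ] open 91.9 F [ 0.3 -0.5  1.1]
[-0.32  0.2   2.34  1.09  0.28 -1.53]
dp [-0.009  0.006  0.   ] rot [-0.002 -0.001 -0.   ] rows>= 0.1
```

View pics/c2.png

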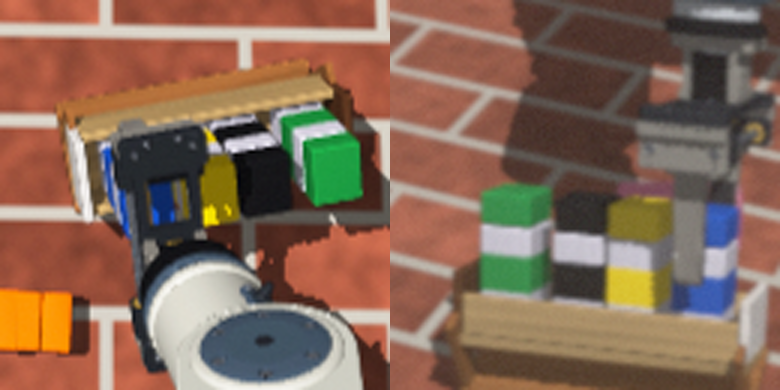

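The picture shows the jaws straddling blue, with the back finger at (690,230) over blue (672–740) and clear of the back rail. Now I close the jaws.

Request:
play_rows:
  grip: [0.3, 0.3, 0.3, 0.3, 0.3, 0.3, 0.3, 0.3, 0.3, 0.3, 0.3, 0.3]
  dp:
    - [0, 0, 0]
    - [0, 0, 0]
    - [0, 0, 0]
    - [0, 0, 0]
    - [0, 0, 0]
    - [0, 0, 0]
    - [0, 0, 0]
    - [0, 0, 0]
    - [0, 0, 0]
    - [0, 0, 0]
    - [0, 0, 0]
    - [0, 0, 0]
  rot:
    - [0, 0, 0]
    - [0, 0, 0]
    - [0, 0, 0]
    - [0, 0, 0]
    - [0, 0, 0]
    - [0, 0, 0]
    - [0, 0, 0]
    - [0, 0, 0]
    - [0, 0, 0]
    - [0, 0, 0]
    - [0, 0, 0]
    - [0, 0, 0]
  force: 12

```text
t: 4.78
ee_pos: [0.5021, -0.0735, 0.0976]
ee_rot: [0.164, 0.613, 0.746, 0.199]
ft_force: [-3.8, -1.2, 5.7]
opening: 0.05
```

```bash
python3 r.py
```

```text
t 4.78 cradle xyz mm [-4.  69.2 63.1] err deg [ 0.1 -0.1  0.1] open 50.0 F [-3.8 -1.2  5.7]
[-0.32  0.2   2.34  1.09  0.28 -1.53]
```

Request:
play_rows:
  grip: [0.3, 0.3, 0.3, 0.3, 0.3, 0.3, 0.3, 0.3, 0.3, 0.3, 0.3]
  dp:
    - [-0.02, 0, 0]
    - [-0.04, 0, 0]
    - [-0.06, 0, 0]
    - [-0.08, 0, 0]
    - [-0.1, 0, 0]
    - [-0.11, 0, 0]
    - [-0.12, 0, 0]
    - [-0.13, 0, 0]
    - [-0.14, 0, 0]
    - [-0.15, 0, 0]
    - [-0.15, 0, 0]
  rot:
    - [0, 0, 0]
    - [0, 0, 0]
    - [0, 0, 0]
    - [0, 0, 0]
    - [0, 0, 0]
    - [0, 0, 0]
    - [0, 0, 0]
    - [0, 0, 0]
    - [0, 0, 0]
    - [0, 0, 0]
    - [0, 0, 0]

```text
t: 5.7
ee_pos: [0.5074, -0.1017, 0.0974]
ee_rot: [0.163, 0.613, 0.747, 0.2]
ft_force: [-4.1, 3.7, 6.8]
opening: 0.0497
```

```bash
python3 r.py; python3 - <<'E'
from rig import *
import cv2,numpy as np
T=eyes.capture("top");S=eyes.capture("scene")
def c(p,x,y,w,h,k): return cv2.resize(p["frame"][y:y+h,x:x+w,::-1],None,fx=k,fy=k,interpolation=cv2.INTER_CUBIC)
cv2.imwrite("pics/c3.png",np.hstack([c(T,255,150,130,130,3),c(S,95,70,130,130,3)]))
E
```

```text
t 5.7 cradle xyz mm [-4.4 40.5 63. ] err deg [0.1 0.1 0.1] open 49.7 F [-4.1  3.7  6.8]
[-0.4   0.22  2.31  1.06  0.33 -1.57]
```

View pics/c3.png

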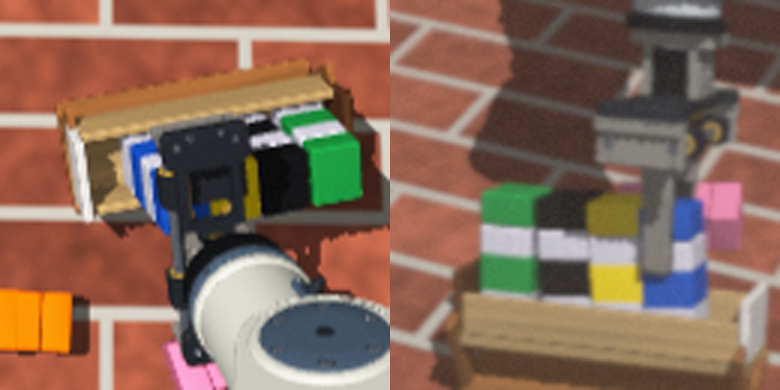

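The row has slid along: the gap at the white end is open (top 75–125) and blue, yellow, black and green are nearly touching. I push a little further, watching the force.

Request:
play_rows:
  grip: [0.3, 0.3, 0.3, 0.3, 0.3, 0.3]
  dp:
    - [-0.01, 0, 0]
    - [-0.02, 0, 0]
    - [-0.03, 0, 0]
    - [-0.035, 0, 0]
    - [-0.035, 0, 0]
    - [-0.035, 0, 0]
  rot:
    - [0, 0, 0]
    - [0, 0, 0]
    - [0, 0, 0]
    - [0, 0, 0]
    - [0, 0, 0]
    - [0, 0, 0]

```text
t: 6.3
ee_pos: [0.5087, -0.1083, 0.0974]
ee_rot: [0.163, 0.613, 0.747, 0.2]
ft_force: [-3.8, 4.0, 5.4]
opening: 0.05
```

```bash
python3 r.py
```

```text
t 6.3 cradle xyz mm [-4.4 33.8 63. ] err deg [0.1 0.1 0.1] open 50.0 F [-3.8  4.   5.4]
[-0.41  0.23  2.3   1.06  0.34 -1.57]
```

Request:
play_rows:
  grip: [0.3, 0.3, 0.3, 0.3, 0.3, 0.3]
  dp:
    - [-0.005, 0, 0]
    - [-0.01, 0, 0]
    - [-0.015, 0, 0]
    - [-0.02, 0, 0]
    - [-0.025, 0, 0]
    - [-0.025, 0, 0]
  rot:
    - [0, 0, 0]
    - [0, 0, 0]
    - [0, 0, 0]
    - [0, 0, 0]
    - [0, 0, 0]
    - [0, 0, 0]

```text
t: 6.8
ee_pos: [0.5097, -0.1131, 0.0974]
ee_rot: [0.163, 0.613, 0.747, 0.2]
ft_force: [-5.3, 4.1, 6.1]
opening: 0.0502
```

```bash
python3 r.py
```

```text
t 6.8 cradle xyz mm [-4.4 28.9 63. ] err deg [0.1 0.1 0.1] open 50.2 F [-5.3  4.1  6.1]
[-0.42  0.23  2.3   1.05  0.34 -1.58]
```

Request:
play_rows:
  grip: [0.6, 0.7, 0.8, 0.9, 1, 1, 1, 1, 1, 1, 1, 1, 1, 1, 1]
  dp:
    - [0, 0, 0]
    - [0, 0, 0]
    - [0, 0, 0]
    - [0, 0, 0]
    - [0, 0, 0]
    - [0, 0, 0]
    - [0, 0, 0]
    - [0, 0, -0.1]
    - [0, 0, -0.25]
    - [0, 0, -0.4]
    - [0, 0, -0.6]
    - [0, 0, -0.8]
    - [0.5, 0, -0.9]
    - [1, 0, -1]
    - [1, 0, -1]
  rot:
    - [0, 0, 0]
    - [0, 0, 0]
    - [0, 0, 0]
    - [0, 0, 0]
    - [0, 0, 0]
    - [0, 0, 0]
    - [0, 0, 0]
    - [0, 0, 0]
    - [0, 0, 0]
    - [0, 0, 0]
    - [0, 0, 0]
    - [0, 0, 0]
    - [0, 0, 0]
    - [0, 0, 0]
    - [0, 0, 0]

```text
t: 8.05
ee_pos: [0.3972, -0.0186, 0.2572]
ee_rot: [0.165, 0.615, 0.745, 0.199]
ft_force: [0.7, 0.5, -0.4]
opening: 0.0916
```

```bash
python3 - <<'E'
from h import *
from rig import *
import cv2,numpy as np,pickle
s=read_state();where(s);print(s["qpos"].round(2))
T=eyes.capture("top");S=eyes.capture("scene");pickle.dump((T,S),open("p1.pkl","wb"))
def c(p,x,y,w,h,k): return cv2.resize(p["frame"][y:y+h,x:x+w,::-1],None,fx=k,fy=k,interpolation=cv2.INTER_CUBIC)
cv2.imwrite("pics/c4.png",np.vstack([c(T,260,165,130,75,4),c(S,105,125,130,75,4)]))
for y in(-.86,-.86+np.pi): rel(s,[.42,.335,.24],down(y))
E
```

```text
t 8.05 cradle xyz mm [ -4.  143.6 247.4] err deg [-0.  -0.2  0.4] open 91.6 F [ 0.7  0.5 -0.4]
[-0.24 -0.36  2.36  0.33  0.69 -0.64]
dp [1.715 0.343 0.297] rot [ 0.302 -0.175  0.652] rows>= 9.3
dp [1.715 0.343 0.297] rot [ 0.201  0.347 -1.296] rows>= 17.1
```

View pics/c4.png

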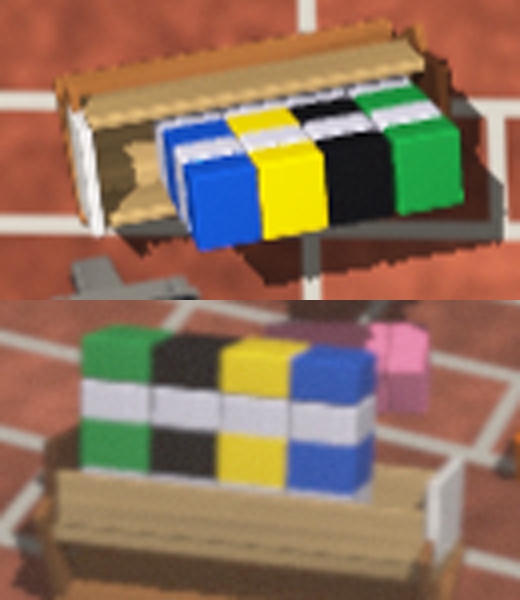

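Packed: the four tins touch, and there is one large gap between blue (left edge 165–200) and the white end (75–100). Next: red.

Request:
play_rows:
  grip: [1, 1, 1, 1, 1, 1, 1, 1]
  dp:
    - [1, 0.2, 0]
    - [1, 0.2, 0]
    - [1, 0.2, 0]
    - [1, 0.2, 0]
    - [1, 0.2, 0]
    - [1, 0.2, 0]
    - [1, 0.2, 0]
    - [1, 0.2, 0]
  rot:
    - [0.3, -0.17, 0.65]
    - [0.3, -0.17, 0.65]
    - [0.3, -0.17, 0.65]
    - [0.3, -0.17, 0.65]
    - [0.3, -0.17, 0.65]
    - [0.3, -0.17, 0.65]
    - [0.3, -0.17, 0.65]
    - [0.3, -0.17, 0.65]

```text
t: 8.82
ee_pos: [0.394, 0.1579, 0.2724]
ee_rot: [0.077, 0.793, 0.594, 0.111]
ft_force: [1.3, 0.0, -0.4]
opening: 0.0921
```

```bash
python3 - <<'E'
from h import *
from rig import *
import pickle
from scipy.optimize import least_squares
s=read_state();where(s);print(s["qpos"].round(2),s["ee_pos"])
rel(s,[.42,.335,.2],down(-.86))
T,S=pickle.load(open("p1.pkl","rb"))
tp=np.array([(202,250),(262,243),(328,232),(400,215),(463,203)],float)/4+[260,165]
sp=(np.array([(377,352),(82,332)],float)-[0,300])/4+[105,125]
# edges y = e - 40k
def f(v):
    Mx=crad(v[2]);o=np.array([v[0],v[1],.045])
    L=np.array([[-.028,v[3]-.04*k,.11] for k in range(5)])@Mx.T+o
    Q=L[[0,4]]
    w=np.array([[v[4],.108,.05],[v[5],.108,.05]])@Mx.T+o
    return np.concatenate([(proj(T,L)-tp).ravel(),(proj(S,Q)-sp).ravel(),(proj(T,w)-(np.array([(85,112),(103,232)])/4+[260,165])).ravel(),[(v[0]-.55)*100]])
r=least_squares(f,[.55,-.1345,.197,.052,.03,-.03],loss='soft_l1');print(r.x.round(4),r.fun.round(1))
E
```

```text
t 8.82 cradle xyz mm [ 30.8 317.3 244.8] err deg [13.7 -5.9 26.8] open 92.1 F [ 1.3  0.  -0.4]
[ 0.47 -0.18  2.13 -0.14  0.96  0.83] [0.39403157 0.15793272 0.2724004 ]
dp [ 0.854 -0.222  0.392] rot [ 0.144 -0.1    0.364] rows>= 5.1
[ 0.5484 -0.1334  0.2028  0.0595  0.0487 -0.0333] [-0.4  0.5  1.1 -0.9  1.  -1.3 -0.7 -0.2 -0.2 -0.3 -0.2 -1.   7.6 -2.5
  0.2 -0.  -0.2  0.  -0.2]
```

Request:
play_rows:
  grip: [1, 1, 1, 1, 1, 1, 1, 1, 1]
  dp:
    - [0.85, -0.22, 0.1]
    - [0.85, -0.22, 0.1]
    - [0.85, -0.22, 0.2]
    - [0.85, -0.22, 0.25]
    - [0.85, -0.22, 0.25]
    - [0.85, -0.22, 0.25]
    - [0.85, -0.22, 0.25]
    - [0.85, -0.22, 0.25]
    - [0.85, -0.22, 0.25]
  rot:
    - [0.144, -0.1, 0.364]
    - [0.144, -0.1, 0.364]
    - [0.144, -0.1, 0.364]
    - [0.144, -0.1, 0.364]
    - [0.144, -0.1, 0.364]
    - [0.144, -0.1, 0.364]
    - [0.144, -0.1, 0.364]
    - [0.144, -0.1, 0.364]
    - [0.144, -0.1, 0.364]

```text
t: 9.57
ee_pos: [0.4122, 0.3323, 0.2281]
ee_rot: [0.0, 0.937, 0.35, 0.002]
ft_force: [-0.7, 0.6, -0.1]
opening: 0.092
```

```bash
python3 - <<'E'
from h import *
from rig import *
import cv2
s=read_state();print(s["t"],s["qpos"].round(2),s["ee_pos"])
rel(s,[.42,.335,.066],down(-.86))
T=eyes.capture("top");S=eyes.capture("scene")
def c(p,x,y,w,h,k): return cv2.resize(p["frame"][y:y+h,x:x+w,::-1],None,fx=k,fy=k,interpolation=cv2.INTER_CUBIC)
cv2.imwrite("pics/c5.png",np.hstack([c(T,85,190,100,100,4),c(S,325,115,100,100,4)]))
E
```

```text
9.5667 [ 0.68  0.19  1.82 -0.    1.13  1.53] [0.41220917 0.33233772 0.22806652]
dp [0.036 0.014 0.81 ] rot [ 0.001 -0.002  0.003] rows>= 3.9
```

View pics/c5.png

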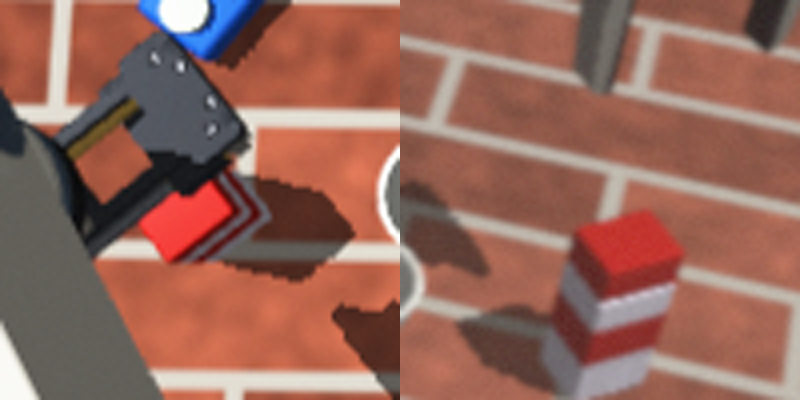

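The tool's jaw axis lines up with red's long edge; the offset in the top view (opening 112,165 vs red 190,215) is what parallax gives at this height. Descending.

Request:
play_rows:
  grip: [1, 1, 1, 1, 1, 1, 1, 1, 1, 1, 1]
  dp:
    - [0.036, 0.014, 0.1]
    - [0.036, 0.014, 0.2]
    - [0.036, 0.014, 0.3]
    - [0.036, 0.014, 0.4]
    - [0.036, 0.014, 0.5]
    - [0.036, 0.014, 0.6]
    - [0.036, 0.014, 0.7]
    - [0.036, 0.014, 0.77]
    - [0.036, 0.014, 0.81]
    - [0.036, 0.014, 0.81]
    - [0.036, 0.014, 0.81]
  rot:
    - [0, 0, 0]
    - [0, 0, 0]
    - [0, 0, 0]
    - [0, 0, 0]
    - [0, 0, 0]
    - [0, 0, 0]
    - [0, 0, 0]
    - [0, 0, 0]
    - [0, 0, 0]
    - [0, 0, 0]
    - [0, 0, 0]

```text
t: 10.58
ee_pos: [0.42, 0.3363, 0.0664]
ee_rot: [-0.0, 0.937, 0.35, 0.002]
ft_force: [-0.5, -0.4, -0.1]
opening: 0.0918
```

```bash
python3 - <<'E'
from h import *
from rig import *
import cv2
s=read_state();print(s["t"],s["ee_pos"],s["ft_force"])
rel(s,[.42,.335,.066],down(-.86))
T=eyes.capture("top");S=eyes.capture("scene")
def c(p,x,y,w,h,k): return cv2.resize(p["frame"][y:y+h,x:x+w,::-1],None,fx=k,fy=k,interpolation=cv2.INTER_CUBIC)
cv2.imwrite("pics/c6.png",np.hstack([c(T,85,190,100,100,4),c(S,325,115,100,100,4)]))
E
```

```text
10.5833 [0.42002204 0.33630691 0.06638297] [-0.47816734 -0.40449543 -0.09833925]
dp [-0.004  0.005  0.002] rot [ 0.    -0.002  0.002] rows>= 0.0
```

View pics/c6.png

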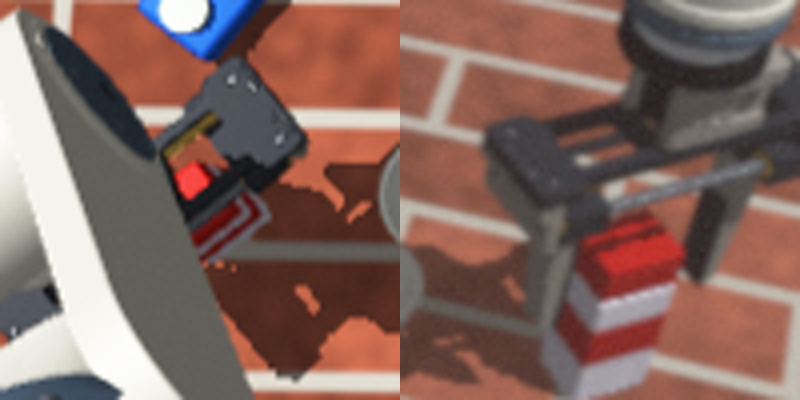

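Red lies between the fingers (left finger tip 545,330; right finger tip 705,280). Closing.

Request:
play_rows:
  grip: [0.3, 0.3, 0.3, 0.3, 0.3, 0.3, 0.3, 0.3, 0.3, 0.3, 0.3, 0.3]
  dp:
    - [0, 0, 0]
    - [0, 0, 0]
    - [0, 0, 0]
    - [0, 0, 0]
    - [0, 0, 0]
    - [0, 0, 0]
    - [0, 0, 0]
    - [0, 0, 0]
    - [0, 0, 0]
    - [0, 0, 0]
    - [0, 0, 0]
    - [0, 0, 0]
  rot:
    - [0, 0, 0]
    - [0, 0, 0]
    - [0, 0, 0]
    - [0, 0, 0]
    - [0, 0, 0]
    - [0, 0, 0]
    - [0, 0, 0]
    - [0, 0, 0]
    - [0, 0, 0]
    - [0, 0, 0]
    - [0, 0, 0]
    - [0, 0, 0]
  force: 25

```text
t: 11.68
ee_pos: [0.4199, 0.3363, 0.0657]
ee_rot: [-0.0, 0.937, 0.35, 0.001]
ft_force: [0.1, -1.6, 1.4]
opening: 0.0505
```

Request:
play_rows:
  grip: [0.3, 0.3, 0.3, 0.3, 0.3, 0.3, 0.3, 0.3, 0.3]
  dp:
    - [0, 0, -0.1]
    - [0, 0, -0.2]
    - [0, 0, -0.35]
    - [0, 0, -0.5]
    - [0, 0, -0.65]
    - [0, 0, -0.8]
    - [0, 0, -1]
    - [0, 0, -1]
    - [0, 0, -1]
  rot:
    - [0, 0, 0]
    - [0, 0, 0]
    - [0, 0, 0]
    - [0, 0, 0]
    - [0, 0, 0]
    - [0, 0, 0]
    - [0, 0, 0]
    - [0, 0, 0]
    - [0, 0, 0]

```text
t: 12.43
ee_pos: [0.4202, 0.3369, 0.2676]
ee_rot: [-0.001, 0.937, 0.35, 0.003]
ft_force: [0.2, -0.3, -3.0]
opening: 0.05
```

```bash
python3 - <<'E'
from h import *
from rig import *
import cv2
s=read_state();where(s);print(s["ee_pos"])
rel(s,[.41,.2,.29],down(-.3))
rel(s,cw([-.001,.083,.20]),RT)
E
```

```text
t 12.43 cradle xyz mm [ 81.  487.7 210.3] err deg [ 26.9 -15.5  59. ] open 50.0 F [ 0.2 -0.3 -3. ]
[0.42022193 0.33694658 0.26758381]
dp [-0.487  0.484 -0.115] rot [ 0.002 -0.004 -0.354] rows>= 4.5
dp [-1.289  1.596  0.242] rot [-0.299  0.172 -0.655] rows>= 9.9
```

Request:
play_rows:
  grip: [0.3, 0.3, 0.3, 0.3, 0.3, 0.3, 0.3, 0.3, 0.3, 0.3, 0.3]
  dp:
    - [-0.1, 0.1, -0.1]
    - [-0.2, 0.25, -0.1]
    - [-0.3, 0.37, -0.1]
    - [-0.4, 0.5, -0.1]
    - [-0.5, 0.62, -0.1]
    - [-0.6, 0.75, -0.1]
    - [-0.7, 0.88, -0.1]
    - [-0.8, 0.98, -0.1]
    - [-0.8, 0.98, -0.1]
    - [-0.8, 0.98, -0.1]
    - [-0.8, 0.98, -0.1]
  rot:
    - [-0.03, 0.02, -0.07]
    - [-0.06, 0.04, -0.14]
    - [-0.1, 0.06, -0.21]
    - [-0.13, 0.07, -0.28]
    - [-0.16, 0.09, -0.35]
    - [-0.19, 0.11, -0.42]
    - [-0.23, 0.13, -0.5]
    - [-0.26, 0.15, -0.57]
    - [-0.29, 0.17, -0.64]
    - [-0.3, 0.172, -0.655]
    - [-0.3, 0.172, -0.655]

```text
t: 13.35
ee_pos: [0.4238, 0.0815, 0.282]
ee_rot: [0.164, 0.611, 0.749, 0.197]
ft_force: [-0.6, -0.9, -4.0]
opening: 0.0497
```

```bash
python3 r.py [-.001,.083,.2]
```

```text
t 13.35 cradle xyz mm [ 47.9 236.5 246. ] err deg [ 0.3 -0.2 -0.4] open 49.7 F [-0.6 -0.9 -4. ]
[ 0.18 -0.33  2.28  0.01  0.67 -0.02]
dp [-0.765 -0.248  0.233] rot [-0.004  0.002  0.004] rows>= 4.0
```

Request:
play_rows:
  grip: [0.3, 0.3, 0.3, 0.3, 0.3, 0.3, 0.3, 0.3, 0.3, 0.3]
  dp:
    - [-0.15, -0.05, 0.1]
    - [-0.3, -0.1, 0.2]
    - [-0.45, -0.15, 0.23]
    - [-0.6, -0.2, 0.23]
    - [-0.7, -0.25, 0.23]
    - [-0.765, -0.25, 0.23]
    - [-0.765, -0.25, 0.23]
    - [-0.765, -0.25, 0.23]
    - [-0.765, -0.25, 0.3]
    - [-0.765, -0.25, 0.3]
  rot:
    - [-0.004, 0.002, 0.004]
    - [-0.004, 0.002, 0.004]
    - [-0.004, 0.002, 0.004]
    - [-0.004, 0.002, 0.004]
    - [-0.004, 0.002, 0.004]
    - [-0.004, 0.002, 0.004]
    - [-0.004, 0.002, 0.004]
    - [-0.004, 0.002, 0.004]
    - [-0.004, 0.002, 0.004]
    - [-0.004, 0.002, 0.004]

```text
t: 14.18
ee_pos: [0.4432, -0.068, 0.2072]
ee_rot: [0.163, 0.615, 0.745, 0.202]
ft_force: [-0.3, 1.3, -2.8]
opening: 0.0495
```

```bash
python3 r.py [-.0018,.083,.13];  python3 - <<'E'
from rig import *
import cv2,numpy as np
T=eyes.capture("top");S=eyes.capture("scene")
def c(p,x,y,w,h,k): return cv2.resize(p["frame"][y:y+h,x:x+w,::-1],None,fx=k,fy=k,interpolation=cv2.INTER_CUBIC)
cv2.imwrite("pics/c7.png",np.hstack([c(T,250,150,100,120,4),c(S,145,90,100,120,4)]))
E
```

```text
t 14.18 cradle xyz mm [  1.7  86.2 186.4] err deg [-0.1  0.2  0.4] open 49.5 F [-0.3  1.3 -2.8]
[-0.38 -0.14  2.34  0.55  0.56 -0.98]
dp [-0.017 -0.018  0.282] rot [ 0.001 -0.002 -0.005] rows>= 1.4
```

View pics/c7.png

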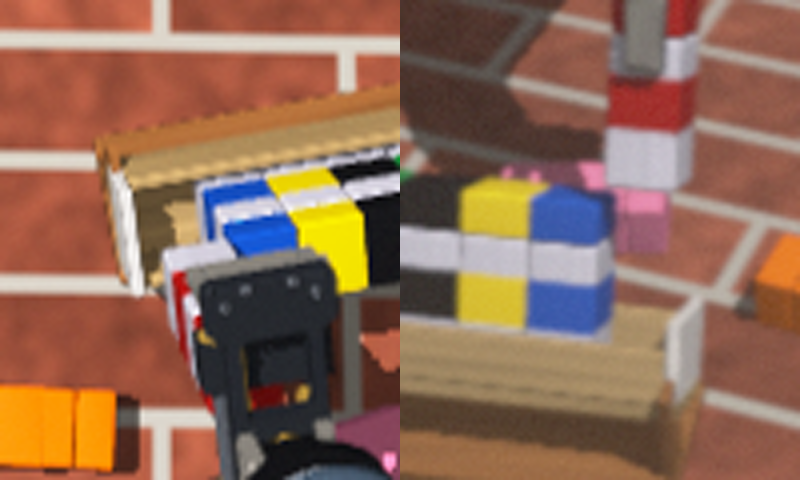

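```bash
python3 - <<'E'
from h import *
from rig import *
from scipy.optimize import brentq
S=eyes.capture("scene")
def sol(X,x,z,Y): 
    u=(X-400)/4+145
    y=brentq(lambda y:proj(S,cw([x,y,z]))[0,0]-u,-.2,.25); p=proj(S,cw([x,y,z]))[0]; return round(y*1000,1),(p-[145,90])*4+[400,0]
print("blue left",sol(529,.022,.035,0),"blue right sil",sol(612,-.028,.035,0), sol(597,.022,.035,0))
print("red left",sol(606,.027,.120,0),"red right sil",sol(690,-.023,.12,0))
for n,p in dict(wb_top_in=[.036,.108,.05],wb_top_out=[.036,.116,.05],wf_top_in=[-.036,.108,.05],wf_out=[-.036,.116,.05]).items(): print(n,(proj(S,cw(p))[0]-[145,90])*4+[400,0])
E
```

```text
blue left (25.4, array([529.        , 326.65322261])) blue right sil (61.9, array([612.        , 314.17169049])) (65.2, array([597.        , 334.03085791]))
red left (67.8, array([606.        , 188.34608319])) red right sil (105.3, array([690.        , 181.54879548]))
wb_top_in [666.81095005 321.93181469]
wb_top_out [680.86550982 323.44296847]
wf_top_in [691.96885218 294.96031224]
wf_out [705.14249707 296.35741618]
```

The white end matches the model projection. Blue's edge is about y=61 mm, so the gap is about 47 mm, tighter than I want. I'll widen it by nudging blue's upper side with red's lower side, above the end wall.

Request:
play_rows:
  grip: [0.3, 0.3, 0.3, 0.3, 0.3, 0.3, 0.3, 0.3, 0.3]
  dp:
    - [0.03, -0.008, 0]
    - [0.06, -0.018, 0]
    - [0.06, -0.018, 0]
    - [0.06, -0.018, 0.04]
    - [0.06, -0.018, 0.08]
    - [0.06, -0.018, 0.12]
    - [0.06, -0.018, 0.16]
    - [0.06, -0.018, 0.2]
    - [0.06, -0.018, 0.2]
  rot:
    - [0.001, -0.002, -0.005]
    - [0.001, -0.002, -0.005]
    - [0.001, -0.002, -0.005]
    - [0.001, -0.002, -0.005]
    - [0.001, -0.002, -0.005]
    - [0.001, -0.002, -0.005]
    - [0.001, -0.002, -0.005]
    - [0.001, -0.002, -0.005]
    - [0.001, -0.002, -0.005]

```text
t: 15.08
ee_pos: [0.4579, -0.0543, 0.1707]
ee_rot: [0.165, 0.612, 0.747, 0.2]
ft_force: [-0.7, 0.5, -2.7]
opening: 0.0495
```

```bash
python3 r.py
```

```text
t 15.08 cradle xyz mm [ -1.8  96.7 146.2] err deg [-0.  -0.1 -0.1] open 49.5 F [-0.7  0.5 -2.7]
[-0.31 -0.05  2.37  0.62  0.43 -1.03]
```

Request:
play_rows:
  grip: [0.3, 0.3, 0.3, 0.3, 0.3, 0.3, 0.3]
  dp:
    - [-0.02, 0, 0]
    - [-0.04, 0, 0]
    - [-0.055, 0, 0]
    - [-0.07, 0, 0]
    - [-0.08, 0, 0]
    - [-0.08, 0, 0]
    - [-0.08, 0, 0]
  rot:
    - [0, 0, 0]
    - [0, 0, 0]
    - [0, 0, 0]
    - [0, 0, 0]
    - [0, 0, 0]
    - [0, 0, 0]
    - [0, 0, 0]

```text
t: 15.67
ee_pos: [0.4611, -0.0703, 0.1728]
ee_rot: [0.166, 0.612, 0.747, 0.2]
ft_force: [-0.3, 2.4, -1.8]
opening: 0.0499
```

```bash
python3 r.py
```

```text
t 15.67 cradle xyz mm [ -0.8  80.4 148. ] err deg [-0.2 -0.1 -0.1] open 49.9 F [-0.3  2.4 -1.8]
[-0.36 -0.04  2.35  0.65  0.45 -1.09]
```

Request:
play_rows:
  grip: [0.3, 0.3, 0.3, 0.3, 0.3, 0.3, 0.3]
  dp:
    - [-0.007, 0, 0]
    - [-0.014, 0, 0]
    - [-0.02, 0, 0]
    - [-0.025, 0, 0]
    - [-0.03, 0, 0]
    - [-0.03, 0, 0]
    - [-0.03, 0, 0]
  rot:
    - [0, 0, 0]
    - [0, 0, 0]
    - [0, 0, 0]
    - [0, 0, 0]
    - [0, 0, 0]
    - [0, 0, 0]
    - [0, 0, 0]

```text
t: 16.25
ee_pos: [0.462, -0.0757, 0.1725]
ee_rot: [0.166, 0.612, 0.747, 0.2]
ft_force: [-1.3, 4.1, -0.4]
opening: 0.05
```

```bash
python3 r.py [-.0015,.083,.147];  python3 - <<'E'
from rig import *
import cv2,numpy as np
T=eyes.capture("top");S=eyes.capture("scene")
def c(p,x,y,w,h,k): return cv2.resize(p["frame"][y:y+h,x:x+w,::-1],None,fx=k,fy=k,interpolation=cv2.INTER_CUBIC)
cv2.imwrite("pics/c8.png",np.hstack([c(T,260,150,100,120,4),c(S,130,90,100,120,4)]))
E
```

```text
t 16.25 cradle xyz mm [ -1.   74.9 147.8] err deg [-0.1 -0.1 -0.1] open 50.0 F [-1.3  4.1 -0.4]
[-0.37 -0.03  2.35  0.66  0.46 -1.12]
dp [ 0.041 -0.003  0.004] rot [0.001 0.001 0.001] rows>= 0.2
```

View pics/c8.png

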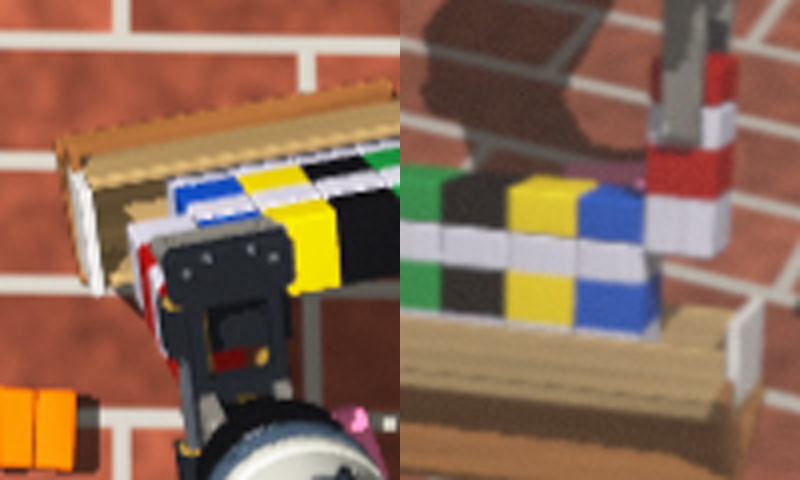

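Red touched blue and pushed the row about 5 mm, with blue standing straight (blue/yellow edge moved 529→517 in the earlier crop's pixels). The gap is now about 53 mm, so I centre red in it and lower it.

Request:
play_rows:
  grip: [0.3, 0.3, 0.3, 0.3, 0.3, 0.3, 0.3, 0.3, 0.3, 0.3, 0.3, 0.3, 0.3, 0.3]
  dp:
    - [0.02, -0.003, 0]
    - [0.033, -0.003, 0]
    - [0.033, -0.003, 0]
    - [0.033, -0.003, 0.03]
    - [0.033, -0.003, 0.06]
    - [0.033, -0.003, 0.09]
    - [0.033, -0.003, 0.12]
    - [0.033, -0.003, 0.15]
    - [0.033, -0.003, 0.18]
    - [0.033, -0.003, 0.21]
    - [0.033, -0.003, 0.24]
    - [0.033, -0.003, 0.27]
    - [0.033, -0.003, 0.28]
    - [0.033, -0.003, 0.28]
  rot:
    - [0, 0, 0]
    - [0, 0, 0]
    - [0, 0, 0]
    - [0, 0, 0]
    - [0, 0, 0]
    - [0, 0, 0]
    - [0, 0, 0]
    - [0, 0, 0]
    - [0, 0, 0]
    - [0, 0, 0]
    - [0, 0, 0]
    - [0, 0, 0]
    - [0, 0, 0]
    - [0, 0, 0]

```text
t: 17.52
ee_pos: [0.488, -0.0642, 0.1229]
ee_rot: [0.165, 0.612, 0.747, 0.2]
ft_force: [-0.7, -0.3, -3.3]
opening: 0.05
```

```bash
python3 r.py [-.0015,.0815,.068]
```

```text
t 17.52 cradle xyz mm [-1.8 81.1 91. ] err deg [-0.1 -0.1 -0.1] open 50.0 F [-0.7 -0.3 -3.3]
[-0.31  0.12  2.36  0.9   0.31 -1.33]
dp [0.002 0.002 0.115] rot [0.001 0.001 0.001] rows>= 0.6
```

Request:
play_rows:
  grip: [0.3, 0.3, 0.3, 0.3, 0.3, 0.3, 0.3, 0.3]
  dp:
    - [0, 0, 0.02]
    - [0, 0, 0.04]
    - [0, 0, 0.06]
    - [0, 0, 0.08]
    - [0, 0, 0.1]
    - [0, 0, 0.11]
    - [0, 0, 0.115]
    - [0, 0, 0.115]
  rot:
    - [0, 0, 0]
    - [0, 0, 0]
    - [0, 0, 0]
    - [0, 0, 0]
    - [0, 0, 0]
    - [0, 0, 0]
    - [0, 0, 0]
    - [0, 0, 0]

```text
t: 18.18
ee_pos: [0.4994, -0.0621, 0.1039]
ee_rot: [0.166, 0.612, 0.747, 0.2]
ft_force: [-0.2, -0.4, -3.0]
opening: 0.0498
```

```bash
python3 r.py
```

```text
t 18.18 cradle xyz mm [-1.2 80.9 68.7] err deg [-0.1 -0.1 -0.1] open 49.8 F [-0.2 -0.4 -3. ]
[-0.3   0.18  2.35  1.06  0.27 -1.48]
```

Still no floor contact. I lower in 1 mm steps until the force shows it.

Request:
play_rows:
  grip: [0.3, 0.3, 0.3, 0.3, 0.3]
  dp:
    - [0, 0, 0.005]
    - [0, 0, 0.01]
    - [0, 0, 0.015]
    - [0, 0, 0.015]
    - [0, 0, 0.015]
  rot:
    - [0, 0, 0]
    - [0, 0, 0]
    - [0, 0, 0]
    - [0, 0, 0]
    - [0, 0, 0]

```text
t: 18.6
ee_pos: [0.5011, -0.062, 0.1019]
ee_rot: [0.167, 0.612, 0.747, 0.2]
ft_force: [-6.3, -0.6, 6.4]
opening: 0.0499
```

```bash
python3 r.py
```

```text
t 18.6 cradle xyz mm [-0.8 80.7 66.2] err deg [-0.2 -0.2 -0.1] open 49.9 F [-6.3 -0.6  6.4]
[-0.29  0.19  2.35  1.08  0.27 -1.5 ]
```

Floor contact. Release, then retreat along the tool axis.

Request:
play_rows:
  grip: [0.54, 0.58, 0.62, 0.7, 0.8, 0.9, 1, 1, 1, 1, 1, 1, 1, 1, 1, 1]
  dp:
    - [0, 0, 0]
    - [0, 0, 0]
    - [0, 0, 0]
    - [0, 0, 0]
    - [0, 0, 0]
    - [0, 0, 0]
    - [0, 0, 0]
    - [0, 0, 0]
    - [0, 0, -0.08]
    - [0, 0, -0.2]
    - [0, 0, -0.35]
    - [0, 0, -0.5]
    - [0, 0, -0.7]
    - [0.5, 0, -0.85]
    - [1, 0, -1]
    - [1, 0, -1]
  rot:
    - [0, 0, 0]
    - [0, 0, 0]
    - [0, 0, 0]
    - [0, 0, 0]
    - [0, 0, 0]
    - [0, 0, 0]
    - [0, 0, 0]
    - [0, 0, 0]
    - [0, 0, 0]
    - [0, 0, 0]
    - [0, 0, 0]
    - [0, 0, 0]
    - [0, 0, 0]
    - [0, 0, 0]
    - [0, 0, 0]
    - [0, 0, 0]

```text
t: 19.93
ee_pos: [0.398, 0.0177, 0.2485]
ee_rot: [0.167, 0.614, 0.746, 0.2]
ft_force: [0.6, 0.2, -0.8]
opening: 0.092
```

```bash
python3 r.py;  python3 - <<'E'
from rig import *
import cv2,numpy as np
T=eyes.capture("top");S=eyes.capture("scene")
for q in ["red_mid","blue_mid","green_mid","yellow_mid","black_mid","grinder","ramekin","timer"]:
    print(q,[[(round(d["score"],2),[round(float(x),3) for x in d["position"]]) for d in spotter.pinpoint(p,q)][:2] for p in (T,S)])
def c(p,x,y,w,h,k): return cv2.resize(p["frame"][y:y+h,x:x+w,::-1],None,fx=k,fy=k,interpolation=cv2.INTER_CUBIC)
cv2.imwrite("pics/c9.png",np.vstack([c(T,260,165,130,75,4),c(S,105,125,130,75,4)]))
E
```

```text
t 19.93 cradle xyz mm [ -1.6 179.  235.8] err deg [-0.2 -0.3  0.1] open 92.0 F [ 0.6  0.2 -0.8]
[-0.08 -0.36  2.38  0.23  0.62 -0.42]
red_mid [[(0.68, [0.505, -0.06, 0.094])], [(0.88, [0.502, -0.059, 0.089])]]
blue_mid [[(0.9, [0.37, -0.165, 0.02]), (0.84, [0.513, -0.107, 0.091])], [(0.96, [0.51, -0.106, 0.09]), (0.94, [0.729, -0.068, 0.021])]]
green_mid [[(0.57, [0.535, -0.223, 0.089])], [(0.89, [0.536, -0.227, 0.093])]]
yellow_mid [[(0.94, [0.519, -0.146, 0.089])], []]
black_mid [[(0.62, [0.531, -0.187, 0.094])], [(0.68, [0.528, -0.186, 0.09])]]
grinder [[(0.71, [0.576, 0.201, -0.004])], [(0.85, [0.572, 0.199, 0.0]), (0.43, [0.509, -0.104, 0.089])]]
ramekin [[(0.91, [0.435, 0.191, 0.001]), (0.33, [0.521, -0.145, 0.086])], [(0.67, [0.432, 0.182, 0.001])]]
timer [[(0.92, [0.562, 0.351, 0.0])], [(0.79, [0.565, 0.35, -0.001])]]
```

View pics/c9.png

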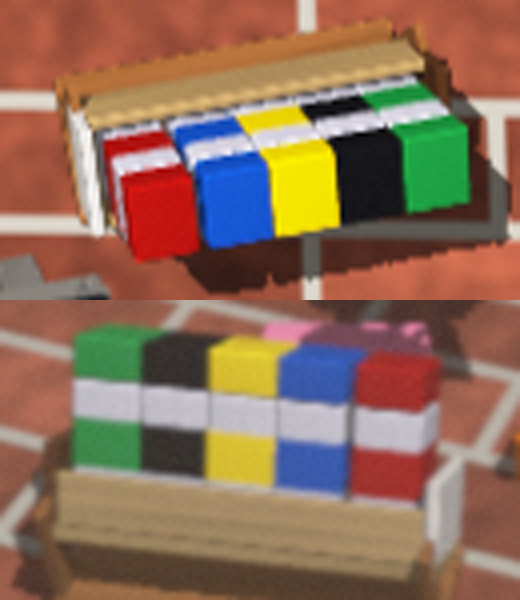

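The final picture shows all five tins flat and in line, with red (top 150,210) between blue (235,195) and the white end (85,170). Red and blue centres are about 47 mm apart, the bystanders have not moved, and the robot is clear.

```bash
python3 -c "
from rig import hand_in
print(hand_in())"
```

```text
the job is handed in; nothing more can be done
None
```

I put the red tin in the rack between the blue tin and the white end, and handed the job in at about 20 s of the 58 s allowed. No verdict was reported.

- **What I did:** I gripped blue front to back and slid the row towards the dark end. With red in the gripper I pushed the row about 5 mm further. Then I lowered red into the gap until the force showed it touching the floor (about 10 N), let go and backed off.
- **Last checks:** The final picture shows all five tins flat, parallel and in line. Both cameras put red about 47 mm from blue, and the centre heights they found (0.086–0.094 m) fit tins standing on the floor. The grinder, ramekin and timer are within about 4 mm of where they started, and the robot touches nothing.
- **What disagreed:** The first slide left a gap that measured about 47 mm against roughly 53 mm expected, which is why I made the extra push. In the last check the scene camera's network did not report yellow, but the top camera's did and yellow is plain in the picture.

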